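Push the stuck pin out of the rubber stopper

ROBOT

A 6-joint arm with a two-finger parallel gripper is mounted at the origin on the work surface. World frame = base frame: x ahead of the robot, y to its left, z up, the work surface at z = 0. Lengths are in mm, angles in degrees, forces in N, time in s.
With the tool pointing down it reaches from about 300 to 775 mm from the base axis. Payload 14.6 kg.
Tool frame: the origin (TCP) lies at the very end of the fingers, on their centre line; the grasp point (between the pads) lies 19 mm behind it (env.grip_point_offset is the distance from the TCP to the grasp point, in mm); z points along the fingers, y is the line along which they close (so a half turn about z gives the same grasp; the last joint's range is limited). The gripper opens to 94 mm and grips with 3 to 60 N. Pads are 16 mm wide; open, the fingers measure 119 mm over their backs; the gripper's body (75 mm by 177 mm) begins 78 mm behind the grasp point.
Start: joints at [-79.962, 17.183, 87.147, -0, 75.671, -3.816], TCP at [131.691, -533.991, 180.946] pointing down, gripper open.
Joint ranges: [-173.82, 173.82], [-45.26, 126.66], [13.44, 144.39], [-59.66, 239.66], [0, 175.72], [-146.38, 146.38]. Speed limits (degrees/s): [127.2, 127.2, 147.25, 180, 180, 180].

INTERFACE

Orientations are given as a 3x3 rotation matrix whose columns are the frame's x, y, z axes.
In Python, from bench import env, capture gives the robot as it stands.
- The arm moves only by the tool jog_arm, never from a script. Its argument "series" is a list of rows, each an object of numbers: "dx", "dy", "dz": the shift along the tool's x, y, z in cm; "yaw": the turn about the tool's z in rad; "jaw": the finger opening in cm, from 0 to 9.4. In form: [{"dx": .., "dy": .., "dz": .., "yaw": .., "jaw": ..}, ...]. A call has 1 to 12 rows; each row shifts and turns the commanded pose from where the row before left it, along the tool's axes as they then stand; what a row does not reach is not made up. A row lasts 1/8 s, in which the tool goes at most 62.5 mm and 10.7 degrees, less where a joint would pass 70% of its speed; a pose out of reach is approached as far as the arm can. A call with a gripper value outside its range is refused whole. The fingers move at their own pace and stop on an object; "grip_force" is the grip in N (left out, the last holds). Time passes only in rows, so rows that do not move let the fingers close. It gives the time, the measured TCP pose, the force, the opening and the grip force at its end, in the units of the state.
- env.read_state(): the state, without advancing time (a new reading comes with each control period).
- capture(name): name is "scene" or "side" or "wrist"; returns a dict with "color" (384x512x3 uint8, red, green, blue), "range_z" (384x512 float32, mm along the optical axis (not along the pixel's ray), 0 where there is no reading), "fov_y" (degrees; the focal length in pixels is half the picture's height over the tangent of half this angle, whatever the lens; pixels are square), "cx", "cy" (the principal point, pixels), "pose" (4x4, takes a point from camera to world coordinates); the wrist camera has in their place "mount" (4x4, takes a point from camera to tool coordinates, whose origin is the TCP and whose axes are the flange's). Camera axes: x right, y down, z forward; pixel columns grow to the right and rows downward; lengths in mm; the calibration is good to about 2 mm. The wrist camera is an equidistant fisheye: a pixel r from the principal point sees the ray r / f radians off the axis. A picture is of the moment at which its call begins: read the wrist's pose just before it.
- env.job_done(): hands the job in; it is judged then, once.
The state is a dict: "t": time; "joint_positions": joint angles; "joint_velocities": joint speeds; "joint_torque": joint torques, N m; "tcp_pos": TCP position; "orientation": TCP orientation; "contact_force": force on the tool from outside, world axes, zero at the start; "torque": the same for the moment, N m; "finger_gap": opening from 0.0 (shut) to 1.0 (fully open); "grip_force": force on a finger pad.
Only numpy, scipy, OpenCV 4.12 (cv2) and the standard library are available. Lean on these libraries where they do the work, as an engineer would, in place of code of your own. Each camera call takes 0.05 s, during which the arm holds its last target. There are 200 camera calls.

TASK

One of the two bench brackets has a steel pin stuck in the bore of its rubber stopper. Slide the round catch pan by its upright grip until the pan is centred on the bench beneath that stopper, then take the straight-handled punch from the wooden block and push the pin down through the bore with it so that it drops into the pan. Leave the pan there and the punch standing in the bore with its handle resting on the stopper.

Things in the scene. Friction and masses are not known exactly. Their poses are not given: they have to be found in the camera images.
- bore (a point): Centre of the top opening, 115 mm up, of the black stopper (52 mm wide, 30 tall, bore 26 to 22 mm) that holds the pin, in a grey bench bracket. +x points level from the bore to the bracket's post (50 mm wide, near face 80 mm from the bore's axis), z up. Beneath it is open to the bench, from the sides and the side away from the post. An identical fixed bracket with no pin stands beside it.
- pin_mid (a point): Middle of the steel pin, 18 mm diameter, 50 mm long, z along it. It starts upright in the bore, top end 10 mm above the stopper, bottom end 10 mm below it. The rubber grips it: about 10 N pushes it down, and it falls free once its top is about 20 mm below the stopper's top.
- pan_grip (a point): Grasp point on the loose steel catch pan's upright square grip (16 x 16 mm, 2 to 95 mm up, faces across x and y), 70 mm above the pan's underside. x points level from the grip to the pan's centre, 105 mm away; z up. Pan: round, 88 mm across, 22 mm high, 82 mm wide inside at the rim, floor 3 mm, on a flat strap 20 mm wide. 0.3 kg; slides on the bench.
- punch_grip (a point): Middle of the loose punch's round straight wooden handle (28 mm diameter, 70 long) above a steel rod (8 mm diameter, 45 long): the tip is 80 mm below this point. z up along the punch. It stands in one of two holes of a wooden block (160 x 65 x 50 mm), handle on the block's top, middle 85 mm up; the other hole, 90 mm away, holds a brass borer with a T handle. 0.12 kg.
Mind the look-alikes: they are no part of the job. What is shaped like the part that bears pan_grip but green or purple is not meant.

How it is judged (in metres and radians):
On the way, in this order (a step that is already met when the one before it is completed fails the run):
1. the pan stands on the bench beneath the stopper, its centre within 25 mm of the bore's axis along and across the pan, the pin still in the bore (x of bore in the frame of pan_grip between 0.08 and 0.13 m and y of bore in the frame of pan_grip between -0.025 and 0.025 m and height (world z) of pan_grip below 0.08 m and height (world z) of pin_mid above 0.095 m), for 0.2 s.
2. the punch is pushing the pin, which has gone down at least 10 mm (contact force between punch and pin above 1 N and height (world z) of pin_mid below 0.09 m), for 0.02 s.
At the end, for the whole second after the job is handed in: The pin rests in the pan, its middle within 40 mm of the pan's centre and under 37 mm up; the pan stands level, its centre within 30 mm of the bore's axis; the punch stands still in the bore, within 10 degrees of upright, its handle on the stopper (middle 150 mm up, +-10 mm) (x of bore in the frame of pan_grip between 0.075 and 0.135 m and y of bore in the frame of pan_grip between -0.03 and 0.03 m and angle between pan_grip's own z axis and vertical below 0.1 rad and x of pin_mid in the frame of pan_grip between 0.065 and 0.145 m and y of pin_mid in the frame of pan_grip between -0.04 and 0.04 m and height (world z) of pin_mid below 0.037 m and linear speed of each of pin, punch below 0.05 m/s and horizontal distance between punch_grip and bore below 0.02 m and angle between punch_grip's own z axis and vertical below 0.17 rad and height (world z) of punch_grip between 0.14 and 0.16 m); the robot touches nothing.
It fails at once if the pin falls beside the pan (height (world z) of pin_mid below 0.06 m and (x of pin_mid in the frame of pan_grip below 0.058 m or x of pin_mid in the frame of pan_grip above 0.152 m or y of pin_mid in the frame of pan_grip below -0.047 m or y of pin_mid in the frame of pan_grip above 0.047 m)).
It also fails if it takes over 64 s, if anything falls off the work surface, if the arm or the gripper's body presses on something with over 40 N, if the wrist force passes 120 N, or if a joint passes its speed limit or range.

## Working session

There is one attempt and no reset: what is moved stays moved. The work goes in short steps, Python scripts to look and compute and a tool call to move; the robot and the scene stay as the last step left them, time stands still between calls to the robot, and variables do not carry over. Pictures are saved under pics/ and viewed, at most 10 in all, crops included, and the job is handed in when it is done.

Besides the shell and the picture viewer there is one more tool, called after "Call:" by a JSON object that holds its "api" and its "payload", one argument or row to a line. jog_arm: Moves the arm, as the interface text tells. Its arguments: {"type":"object","properties":{"series":{"type":"array","items":{"type":"object","properties":{"dx":{"type":"number"},"dy":{"type":"number"},"dz":{"type":"number"},"yaw":{"type":"number"},"jaw":{"type":"number"}}}},"grip_force":{"type":"number"}},"required":["series"]}

```bash
mkdir -p pics; ls; cat > h.py <<'E'
import numpy as np, cv2
from bench import env, capture
def cloud(name):
    s=env.read_state(); d=capture(name); z=d["range_z"]; H,W=z.shape
    f=H/2/np.tan(np.radians(d["fov_y"])/2)
    v,u=np.mgrid[:H,:W]; a=(u-d["cx"])/f; b=(v-d["cy"])/f
    if "mount" in d:
        r=np.hypot(a,b)+1e-9; k=np.tan(r)/r; a=a*k; b=b*k
        T=np.eye(4); T[:3,:3]=s["orientation"]; T[:3,3]=s["tcp_pos"]; T=T@d["mount"]
    else: T=d["pose"]
    P=np.stack([a*z,b*z,z],-1)@np.array(T)[:3,:3].T+np.array(T)[:3,3]
    P[z==0]=np.nan
    return d["color"],P,d
def save(c,n): cv2.imwrite("pics/"+n,c[:,:,::-1])
E
python3 - <<'E'
from h import *
for n in ("scene","side","wrist"):
    c,P,d=cloud(n); np.savez(n+"0.npz",c=c,P=P); save(cv2.resize(c,(768,576)),n+"0.png")
    print(n,d.get("pose",d.get("mount")))
print(env.read_state()["orientation"])
E
```

```text
pics
scene [[-5.10737042e-01  6.33930065e-01 -5.80758423e-01  1.27499976e+03]
 [ 8.59608881e-01  3.64877125e-01 -3.57683177e-01  4.56903781e+02]
 [-1.48406555e-02 -6.81907146e-01 -7.31288178e-01  9.85206977e+02]
 [ 0.00000000e+00  0.00000000e+00  0.00000000e+00  1.00000000e+00]]
side [[-7.95084915e-01 -4.09076195e-01  4.47768517e-01  5.67664651e+01]
 [-6.06169290e-01  5.11676744e-01 -6.08888907e-01  6.73068120e+02]
 [ 1.99692209e-02 -7.55541909e-01 -6.54795887e-01  8.33465287e+02]
 [ 0.00000000e+00  0.00000000e+00  0.00000000e+00  1.00000000e+00]]
wrist [[-4.17319754e-04 -9.59260481e-01 -2.82522841e-01  8.30276073e+01]
 [ 9.99999206e-01 -6.44669693e-05 -1.25823033e-03 -1.85095335e+00]
 [ 1.18875724e-03 -2.82523142e-01  9.59259747e-01 -2.03805246e+02]
 [ 0.00000000e+00  0.00000000e+00  0.00000000e+00  1.00000000e+00]]
[[ 9.70903391e-01  2.39471464e-01 -1.54121092e-04]
 [ 2.39471504e-01 -9.70902968e-01  9.08609631e-04]
 [ 6.79494524e-05 -9.19079782e-04 -9.99999575e-01]]
```

View pics/scene0.png

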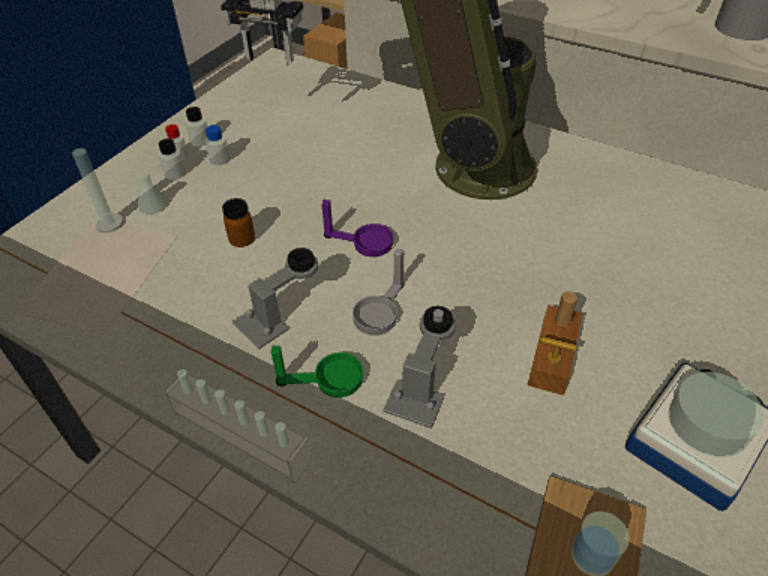

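View pics/side0.png

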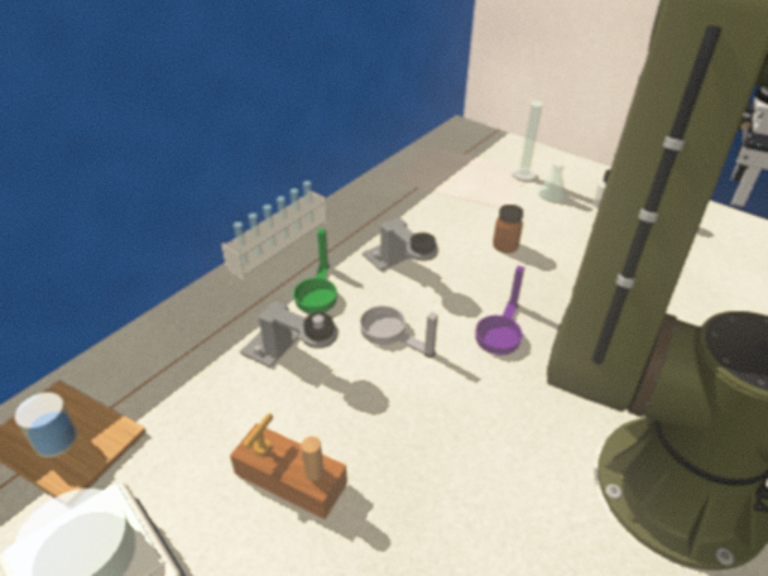

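The scene view (768x576) shows the steel pan at (375,315) with its grip at (398,265), the pinned stopper at (437,320), the punch at (568,308) and the T-borer at (557,345). The side view agrees: pan (383,325), grip (431,335), stopper (319,328), punch (313,458).

```bash
python3 - <<'E'
from h import *
px={"scene":dict(pan=(375,315),grip=(399,265),stop=(437,320),punch=(568,305),post=(420,380),tee=(557,345)),"side":dict(pan=(383,325),grip=(431,335),stop=(319,328),punch=(313,458),post=(275,330),tee=(260,435))}
for n in px:
    D=np.load(n+"0.npz"); P=D["P"]; c=D["c"].astype(int)
    g={k:P[int(v/1.5),int(u/1.5)] for k,(u,v) in px[n].items()}
    print(n,{k:v.round(0).tolist() for k,v in g.items()})
    def sel(k,r,z0,z1,o=g):
        m=(np.hypot(P[...,0]-o[k][0],P[...,1]-o[k][1])<r)&(P[...,2]>z0)&(P[...,2]<z1)
        return m
    for k,r,z0,z1 in (("grip",25,30,110),("grip",25,88,110),("stop",45,105,118),("stop",22,120,135),("punch",30,55,130),("punch",30,115,130),("pan",60,15,30),("post",60,60,150)):
        m=sel(k,r,z0,z1); Q=P[m]
        if len(Q)<3: print(k,len(Q)); continue
        print(k,z0,len(Q),"mean",Q.mean(0).round(1),"lo",np.percentile(Q,3,axis=0).round(1),"hi",np.percentile(Q,97,axis=0).round(1), "circ",[round(float(x),1) for x in sum(map(list,[cv2.minEnclosingCircle(Q[:,:2].astype(np.float32))[0]]),[])+[cv2.minEnclosingCircle(Q[:,:2].astype(np.float32))[1]]])
E
```

```text
scene {'pan': [552.0, 9.0, 1.0], 'grip': [462.0, 12.0, 68.0], 'stop': [589.0, 158.0, 113.0], 'punch': [444.0, 343.0, 115.0], 'post': [691.0, 181.0, 74.0], 'tee': [524.0, 356.0, 95.0]}
grip 30 111 mean [460.7   9.8  68.7] lo [450.7   2.   32.4] hi [466.   15.8  98.8] circ [457.8, 9.7, 10.4]
grip 88 32 mean [459.2   8.9  94.7] lo [448.9   2.4  89.2] hi [466.7  15.6  99.8] circ [457.8, 9.7, 10.4]
stop 105 206 mean [587.8 158.5 114.3] lo [561.3 135.  107.2] hi [608.4 180.7 117.8] circ [583.4, 157.1, 26.4]
stop 120 38 mean [585.  158.3 125.3] lo [577.2 149.3 120.3] hi [592.6 171.2 127.9] circ [588.8, 161.6, 15.1]
punch 55 242 mean [437.5 341.3  96. ] lo [421.8 327.5  55.8] hi [446.  353.2 123.8] circ [441.2, 346.8, 26.5]
punch 115 77 mean [432.3 340.3 121. ] lo [418.3 328.  116.2] hi [443.1 352.2 125.1] circ [430.9, 341.2, 14.7]
pan 15 174 mean [559.2  10.4  21.2] lo [520.3 -29.   15.6] hi [603.9  54.   26.7] circ [562.6, 12.2, 45.8]
post 60 478 mean [675.3 172.7  91. ] lo [637.3 150.6  62.9] hi [694.6 196.3 101.5] circ [666.2, 171.2, 34.8]
side {'pan': [565.0, 7.0, 3.0], 'grip': [452.0, 
[... 304 characters left out ...]
 [462.8  18.6  96.2] circ [456.0, 11.1, 10.4]
stop 105 236 mean [579.4 163.1 112.9] lo [558.3 137.5 105.8] hi [605.4 183.6 116.5] circ [582.5, 159.3, 26.5]
stop 120 37 mean [582.1 160.4 123.3] lo [575.4 152.9 120.4] hi [589.7 168.2 125.7] circ [582.6, 160.2, 9.1]
punch 55 345 mean [424.3 347.1  99. ] lo [415.6 332.7  59.8] hi [438.8 356.  120.9] circ [428.7, 343.3, 14.2]
punch 115 135 mean [428.5 343.5 119.2] lo [417.2 330.8 115.6] hi [440.7 355.4 121.4] circ [429.1, 342.7, 13.9]
pan 15 153 mean [560.3  16.9  19.6] lo [518.8 -26.7  15.5] hi [602.4  57.9  23.8] circ [561.8, 15.7, 44.7]
post 60 476 mean [656.7 177.7  90.5] lo [610.4 152.7  64.1] hi [688.  199.1  98.5] circ [648.1, 169.0, 50.2]
```

View pics/wrist0.png

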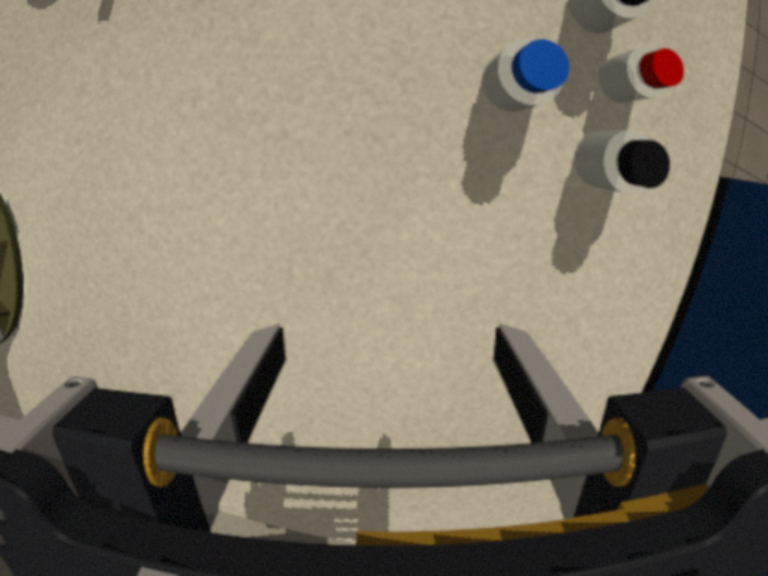

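Call:
{"api": "jog_arm", "payload": {
  "series": [
    {"dx":3.6,"dy":-3.7,"jaw":5},
    {"dx":3.6,"dy":-3.7},
    {"dx":3.6,"dy":-3.7},
    {"dx":3.6,"dy":-3.7},
    {"dx":3.6,"dy":-3.7},
    {"dx":3.6,"dy":-3.7},
    {"dx":3.6,"dy":-3.7},
    {"dx":3.6,"dy":-3.7},
    {"dx":3.6,"dy":-3.7},
    {"dx":3.6,"dy":-3.7},
    {"dx":3.6,"dy":-3.7},
    {"dx":3.6,"dy":-3.7}
  ]
}}

```text
invalid input
```

```bash
cat >> h.py <<'E'
def go(x,y,z,ang=None):
    s=env.read_state(); R=np.array(s["orientation"]); p=np.array(s["tcp_pos"])
    a=np.degrees(np.arctan2(R[1,0],R[0,0]))
    print("tcp",p.round(1),"ang",a.round(2),"d(cm)",(R.T@(np.array([x,y,z])-p)/10).round(2),"yaw",None if ang is None else np.radians(a-ang).round(3),"t",s["t"])
    if ang is not None:
        c,n=np.cos(np.radians(ang)),np.sin(np.radians(ang)); R=np.array([[c,n,0],[n,-c,0],[0,0,-1]])
        print(" d after yaw",(R.T@(np.array([x,y,z])-p)/10).round(2))
def near(P,c,o,r,z0,z1):
    m=(np.hypot(P[...,0]-o[0],P[...,1]-o[1])<r)&(P[...,2]>z0)&(P[...,2]<z1); Q=P[m]
    if len(Q)<5: print("few",len(Q)); return
    h=cv2.minEnclosingCircle(Q[:,:2].astype(np.float32)); rr=cv2.minAreaRect(Q[:,:2].astype(np.float32))
    print(len(Q),"mean",Q.mean(0).round(1),"lo",np.percentile(Q,3,axis=0).round(1),"hi",np.percentile(Q,97,axis=0).round(1),"circ",np.round(h[0],1),round(h[1],1),"rect",[np.round(x,1) for x in rr])
E
python3 - <<'E'
from h import *
c,P,d=cloud("wrist"); save(cv2.resize(c,(768,576)),"wrist1.png")
near(P,c,(457,10),22,85,105); near(P,c,(562,14),60,15,30); near(P,c,(583,159),40,106,119); near(P,c,(583,159),18,120,132)
near(P,c,(660,175),40,60,110)
go(457,10.5,51,2)
E
```

```text
few 0
few 0
few 0
few 0
few 0
tcp [ 131.7 -533.8  180.6] ang 13.86 d(cm) [ 44.62 -45.05  12.99] yaw 0.207 t 0.2
 d after yaw [ 34.41 -53.26  12.96]
```

View pics/wrist1.png

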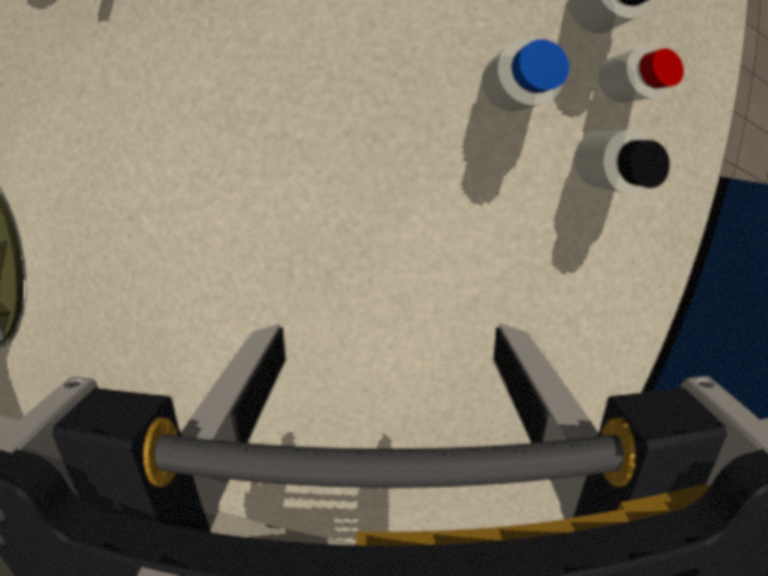

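The move was refused, so this wrist view is unchanged: bottles and bench, nothing relevant. I'll fill in every field this time.

Call:
{"api": "jog_arm", "payload": {
  "series": [
    {"dx":3.6,"dy":-3.7,"dz":0,"yaw":0,"jaw":5},
    {"dx":3.6,"dy":-3.7,"dz":0,"yaw":0,"jaw":5},
    {"dx":3.6,"dy":-3.7,"dz":0,"yaw":0,"jaw":5},
    {"dx":3.6,"dy":-3.7,"dz":0,"yaw":0,"jaw":5},
    {"dx":3.6,"dy":-3.7,"dz":0,"yaw":0,"jaw":5},
    {"dx":3.6,"dy":-3.7,"dz":0,"yaw":0,"jaw":5},
    {"dx":3.6,"dy":-3.7,"dz":0,"yaw":0,"jaw":5},
    {"dx":3.6,"dy":-3.7,"dz":0,"yaw":0,"jaw":5},
    {"dx":3.6,"dy":-3.7,"dz":0,"yaw":0,"jaw":5},
    {"dx":3.6,"dy":-3.7,"dz":0,"yaw":0,"jaw":5},
    {"dx":3.6,"dy":-3.7,"dz":0,"yaw":0,"jaw":5},
    {"dx":3.6,"dy":-3.7,"dz":0,"yaw":0,"jaw":5}
  ],
  "grip_force": 30
}}

```text
t: 1.7
tcp_pos: [445.4, 2.2, 181.0]
orientation: [[0.971, 0.24, 0.0], [0.24, -0.971, -0.0], [0.0, 0.0, -1.0]]
contact_force: [0.0, -0.5, -0.6]
finger_gap: 0.537
grip_force: 0.0
```

```bash
python3 - <<'E'
from h import *
c,P,d=cloud("wrist"); save(cv2.resize(c,(768,576)),"wrist2.png")
near(P,c,(457,10),22,85,105); near(P,c,(562,14),60,15,30); near(P,c,(583,159),40,106,119); near(P,c,(583,159),18,120,132)
near(P,c,(690,175),40,60,110)
go(457,10.5,51,2)
E
```

```text
266 mean [456.7  11.   94.3] lo [448.6   3.6  86.6] hi [463.6  18.3  96.3] circ [456.  11.] 10.3 rect [array([455.6,  10.9]), array([16.6, 15.7]), np.float64(2.8)]
726 mean [561.8  16.2  20.7] lo [518.5 -25.2  15.6] hi [602.   58.   23.3] circ [560.3  16.7] 44.0 rect [array([559.9,  16.2]), array([86.9, 85.8]), np.float64(13.3)]
1469 mean [579.6 157.5 114.3] lo [559.6 136.3 107.7] hi [600.1 182.6 116.7] circ [583.1 160.4] 26.5 rect [array([579.1, 160.3]), array([44.6, 51.2]), np.float64(3.0)]
260 mean [582.2 159.5 124.6] lo [574.5 152.  121. ] hi [590.  167.6 126.4] circ [582.6 160.2] 9.3 rect [array([582.6, 160.3]), array([17.9, 17. ]), np.float64(58.3)]
few 0
tcp [447.2   6.  180.9] ang 13.97 d(cm) [ 1.05 -0.19 12.99] yaw 0.209 t 1.75
 d after yaw [ 1.   -0.42 12.99]
```

View pics/wrist2.png

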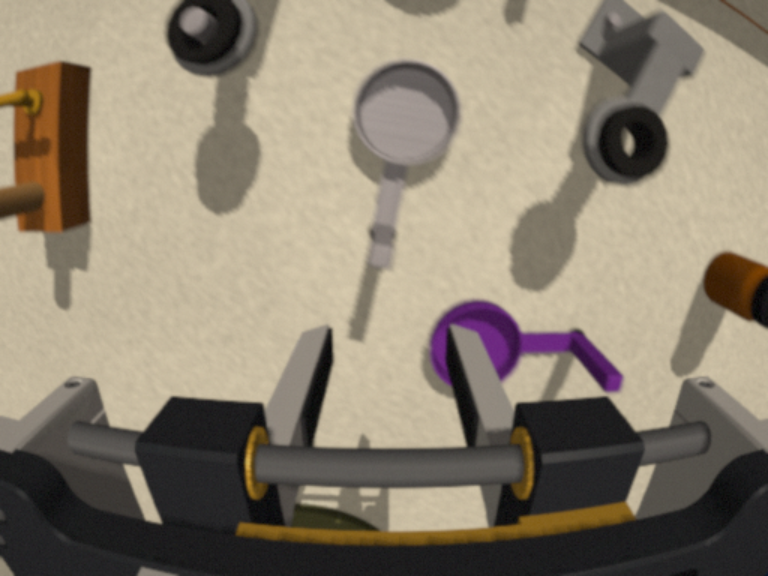

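The wrist view shows the steel pan (405,110) and its grip top (380,258), the purple pan (475,345) off to the right, and the pinned stopper (205,30). The angle of the pan is about 3°.

Call:
{"api": "jog_arm", "payload": {
  "series": [
    {"dx":0,"dy":0,"dz":0,"yaw":0.1,"jaw":5},
    {"dx":0,"dy":0,"dz":0,"yaw":0.09,"jaw":5},
    {"dx":0,"dy":0,"dz":0,"yaw":0,"jaw":5},
    {"dx":0,"dy":0,"dz":0,"yaw":0,"jaw":5}
  ]
}}

```text
t: 2.25
tcp_pos: [444.8, 0.4, 180.9]
orientation: [[0.999, 0.054, -0.0], [0.054, -0.999, 0.0], [-0.0, -0.0, -1.0]]
contact_force: [-0.4, 0.3, -0.6]
finger_gap: 0.537
grip_force: 0.0
```

```bash
python3 - <<'E'
from h import *
go(456,11,46,2.9)
E
```

```text
tcp [4.448e+02 4.000e-01 1.809e+02] ang 3.07 d(cm) [ 1.18 -0.99 13.49] yaw 0.003 t 2.25
 d after yaw [ 1.18 -1.   13.49]
```

Call:
{"api": "jog_arm", "payload": {
  "series": [
    {"dx":1.2,"dy":-1.0,"dz":0,"yaw":0,"jaw":5},
    {"dx":0,"dy":0,"dz":0,"yaw":0,"jaw":5},
    {"dx":0,"dy":0,"dz":4,"yaw":0,"jaw":5},
    {"dx":0,"dy":0,"dz":4,"yaw":0,"jaw":5},
    {"dx":0,"dy":0,"dz":3,"yaw":0,"jaw":5},
    {"dx":0,"dy":0,"dz":2.5,"yaw":0,"jaw":5},
    {"dx":0,"dy":0,"dz":0,"yaw":0,"jaw":5},
    {"dx":0,"dy":0,"dz":0,"yaw":0,"jaw":1},
    {"dx":0,"dy":0,"dz":0,"yaw":0,"jaw":1},
    {"dx":0,"dy":0,"dz":0,"yaw":0,"jaw":1},
    {"dx":0,"dy":0,"dz":0,"yaw":0,"jaw":1},
    {"dx":0,"dy":0,"dz":0,"yaw":0,"jaw":1}
  ]
}}

```text
t: 3.75
tcp_pos: [456.6, 11.0, 46.4]
orientation: [[0.999, 0.052, 0.001], [0.052, -0.999, -0.0], [0.001, 0.0, -1.0]]
contact_force: [-1.9, -2.3, 5.8]
finger_gap: 0.169
grip_force: 30.0
```

```bash
python3 - <<'E'
from h import *
c,P,d=cloud("scene"); near(P,c,(561,16),65,15,30)
c,P,d=cloud("side"); near(P,c,(561,16),65,15,30)
go(477.7,154.7,46)
E
```

```text
173 mean [558.9  11.3  21.2] lo [518.5 -28.5  15.5] hi [603.2  54.9  26.6] circ [561.4  12.2] 46.5 rect [array([561. ,  12.7]), array([89.4, 85.3]), np.float64(29.5)]
153 mean [560.2  17.6  19.2] lo [518.6 -25.7  15.2] hi [602.5  58.3  23.4] circ [561.7  16.7] 45.4 rect [array([560.9,  17.1]), array([85.1, 88. ]), np.float64(36.6)]
tcp [456.5  11.   46.3] ang 2.96 d(cm) [  2.85 -14.24   0.03] yaw None t 3.85
```

Call:
{"api": "jog_arm", "payload": {
  "series": [
    {"dx":0.26,"dy":-1.3,"dz":0,"yaw":0,"jaw":1},
    {"dx":0.26,"dy":-1.3,"dz":0,"yaw":0,"jaw":1},
    {"dx":0.26,"dy":-1.3,"dz":0,"yaw":0,"jaw":1},
    {"dx":0.26,"dy":-1.3,"dz":0,"yaw":0,"jaw":1},
    {"dx":0.26,"dy":-1.3,"dz":0,"yaw":0,"jaw":1},
    {"dx":0.26,"dy":-1.3,"dz":0,"yaw":0,"jaw":1},
    {"dx":0.26,"dy":-1.3,"dz":0,"yaw":0,"jaw":1},
    {"dx":0.26,"dy":-1.3,"dz":0,"yaw":0,"jaw":1},
    {"dx":0.26,"dy":-1.3,"dz":0,"yaw":0,"jaw":1},
    {"dx":0.26,"dy":-1.3,"dz":0,"yaw":0,"jaw":1},
    {"dx":0.26,"dy":-1.2,"dz":0,"yaw":0,"jaw":1},
    {"dx":0,"dy":0,"dz":0,"yaw":0,"jaw":1}
  ]
}}

```text
t: 5.35
tcp_pos: [478.0, 155.5, 46.4]
orientation: [[0.999, 0.053, 0.001], [0.053, -0.999, 0.001], [0.001, -0.001, -1.0]]
contact_force: [0.9, 5.0, 5.2]
finger_gap: 0.17
grip_force: 30.0
```

```bash
python3 - <<'E'
from h import *
for n in ("scene","side"):
    c,P,d=cloud(n); near(P,c,(582,160),65,14,30); near(P,c,(582,160),40,105,118);near(P,c,(582,160),18,120,130)
go(477.7,154.7,46)
E
```

```text
107 mean [582.7 170.2  20.9] lo [542.2 117.2  14.9] hi [621.  201.7  27.1] circ [583.9 158.6] 44.9 rect [array([588.1, 160.8]), array([79. , 86.5]), np.float64(23.8)]
189 mean [588.1 158.8 114.2] lo [561.7 135.5 106.6] hi [607.9 181.  117.7] circ [584.  157.1] 26.0 rect [array([583.5, 156.6]), array([50. , 50.1]), np.float64(27.5)]
41 mean [584.6 158.2 125.1] lo [575.  149.9 120.4] hi [592.3 165.7 129.3] circ [581.9 162.4] 13.6 rect [array([581.9, 160.6]), array([18.2, 24.7]), np.float64(49.8)]
132 mean [577.3 180.4  19.1] lo [539.3 143.6  14.2] hi [624.7 204.5  23.2] circ [582.2 163.3] 44.5 rect [array([581.5, 172.9]), array([87.4, 64.5]), np.float64(4.7)]
134 mean [589.  163.2 113.3] lo [571.1 137.4 107. ] hi [605.8 184.6 116.6] circ [585.2 160.7] 26.2 rect [array([589. , 159.5]), array([50.9, 40.3]), np.float64(81.1)]
37 mean [582.  161.  123.7] lo [575.  152.7 120.7] hi [589.5 167.7 127. ] circ [583.2 159.9] 9.6 rect [array([582.3, 160.3]), array([16.4, 17.7]), np.float64(13.1)]
tcp [477.9 155.2  46.4] ang 2.99 d(cm) [-0.02  0.05  0.04] yaw None t 5.45
```

Call:
{"api": "jog_arm", "payload": {
  "series": [
    {"dx":0,"dy":0,"dz":0,"yaw":0,"jaw":6},
    {"dx":0,"dy":0,"dz":0,"yaw":0,"jaw":6},
    {"dx":0,"dy":0,"dz":0,"yaw":0,"jaw":6},
    {"dx":0,"dy":0,"dz":0,"yaw":0,"jaw":6},
    {"dx":0,"dy":0,"dz":-3,"yaw":0,"jaw":6},
    {"dx":0,"dy":0,"dz":-5,"yaw":0,"jaw":6},
    {"dx":0,"dy":0,"dz":-5,"yaw":0,"jaw":6},
    {"dx":-1,"dy":-4,"dz":-2,"yaw":0,"jaw":6},
    {"dx":-1,"dy":-4,"dz":0,"yaw":0,"jaw":6},
    {"dx":-1,"dy":-4,"dz":0,"yaw":0,"jaw":6},
    {"dx":-1,"dy":-4,"dz":0,"yaw":0,"jaw":6},
    {"dx":-4,"dy":0,"dz":0,"yaw":0,"jaw":6}
  ]
}}

```text
t: 6.95
tcp_pos: [388.7, 311.6, 195.0]
orientation: [[0.999, 0.053, -0.001], [0.053, -0.999, -0.001], [-0.001, 0.001, -1.0]]
contact_force: [-0.4, 0.2, -1.0]
finger_gap: 0.64
grip_force: 0.0
```

Call:
{"api": "jog_arm", "payload": {
  "series": [
    {"dx":0,"dy":0,"dz":0,"yaw":0,"jaw":6},
    {"dx":0,"dy":0,"dz":0,"yaw":0,"jaw":6},
    {"dx":0,"dy":0,"dz":0,"yaw":0,"jaw":6}
  ]
}}

```text
t: 7.32
tcp_pos: [390.0, 309.8, 195.9]
orientation: [[0.999, 0.051, 0.0], [0.051, -0.999, -0.0], [0.0, 0.0, -1.0]]
contact_force: [-1.2, -0.7, -0.6]
finger_gap: 0.641
grip_force: 0.0
```

```bash
python3 - <<'E'
from h import *
c,P,d=cloud("wrist"); save(cv2.resize(c,(768,576)),"wrist3.png")
near(P,c,(430,342),28,112,128); near(P,c,(582,160),18,120,130);near(P,c,(582,160),40,106,119);near(P,c,(582,160),60,14,30);near(P,c,(478,155),20,88,100)
go(429.5,342,200)
E
```

```text
654 mean [429.5 343.7 119.8] lo [417.6 331.8 117.3] hi [441.2 355.8 121.2] circ [429.1 344. ] 14.0 rect [array([429.1, 344.1]), array([26.9, 27.1]), np.float64(1.4)]
205 mean [581.6 162.3 124.3] lo [574.4 154.  120.6] hi [589.6 169.8 126. ] circ [582.  161.2] 9.7 rect [array([582.3, 162. ]), array([17.3, 17.4]), np.float64(83.8)]
1159 mean [577.8 163.8 113.9] lo [558.4 139.1 107.5] hi [599.1 185.5 116.4] circ [582.3 161.4] 25.9 rect [array([578.3, 160.5]), array([43. , 51.6]), np.float64(14.1)]
402 mean [572.8 176.3  20.3] lo [539.  125.3  14.5] hi [622.6 206.1  23.2] circ [581.3 163.3] 44.1 rect [array([576.1, 171. ]), array([87.1, 68.5]), np.float64(35.9)]
206 mean [476.5 159.5  94.1] lo [469.  151.1  89. ] hi [483.9 166.   96.1] circ [476.7 158.3] 10.4 rect [array([476.3, 158. ]), array([16. , 16.6]), np.float64(1.2)]
tcp [389.9 309.8 195.8] ang 2.92 d(cm) [ 4.12 -3.01 -0.42] yaw None t 7.375
```

View pics/wrist3.png

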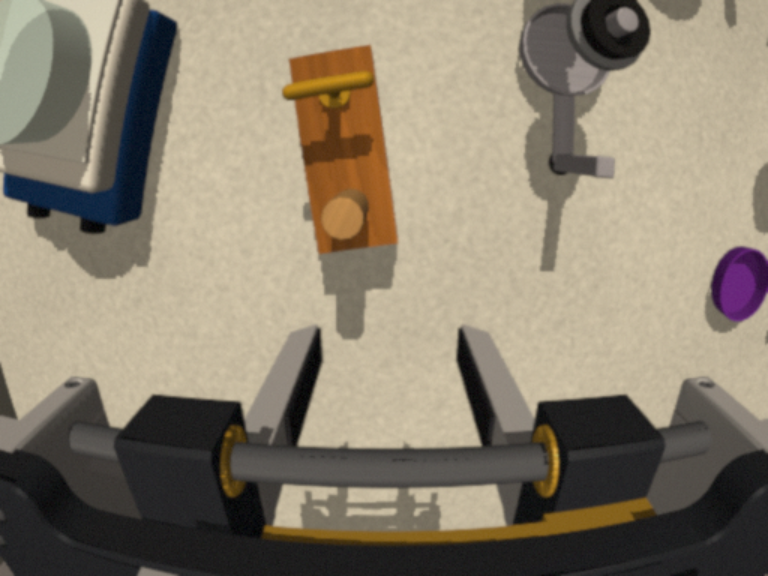

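Wrist view: punch top at (343,217), the pan sits beneath the stopper (pin at 625,22; pan at 565,50), and the purple pan is untouched. Now I'll grip the punch.

Call:
{"api": "jog_arm", "payload": {
  "series": [
    {"dx":4.1,"dy":-3.1,"dz":0,"yaw":0,"jaw":6},
    {"dx":0,"dy":0,"dz":0,"yaw":0,"jaw":6},
    {"dx":0,"dy":0,"dz":4,"yaw":0,"jaw":6},
    {"dx":0,"dy":0,"dz":4,"yaw":0,"jaw":6},
    {"dx":0,"dy":0,"dz":2.5,"yaw":0,"jaw":6},
    {"dx":0,"dy":0,"dz":2,"yaw":0,"jaw":6},
    {"dx":0,"dy":0,"dz":0,"yaw":0,"jaw":6},
    {"dx":0,"dy":0,"dz":0,"yaw":0,"jaw":2},
    {"dx":0,"dy":0,"dz":0,"yaw":0,"jaw":2},
    {"dx":0,"dy":0,"dz":0,"yaw":0,"jaw":2},
    {"dx":0,"dy":0,"dz":0,"yaw":0,"jaw":2},
    {"dx":0,"dy":0,"dz":0,"yaw":0,"jaw":2}
  ],
  "grip_force": 50
}}

```text
t: 8.88
tcp_pos: [428.8, 343.3, 71.3]
orientation: [[0.999, 0.052, 0.0], [0.052, -0.999, 0.0], [0.0, -0.0, -1.0]]
contact_force: [-0.1, 1.0, 2.0]
finger_gap: 0.29
grip_force: 49.9
```

Call:
{"api": "jog_arm", "payload": {
  "series": [
    {"dx":0,"dy":0,"dz":-2,"yaw":0,"jaw":2},
    {"dx":0,"dy":0,"dz":-3,"yaw":0,"jaw":2},
    {"dx":0,"dy":0,"dz":-4,"yaw":0,"jaw":2},
    {"dx":0,"dy":0,"dz":-4,"yaw":0,"jaw":2},
    {"dx":0,"dy":0,"dz":-1.4,"yaw":0,"jaw":2},
    {"dx":1,"dy":1.4,"dz":0,"yaw":0,"jaw":2},
    {"dx":2.5,"dy":3.2,"dz":0,"yaw":0,"jaw":2},
    {"dx":3,"dy":4,"dz":0,"yaw":0,"jaw":2},
    {"dx":3,"dy":4,"dz":0,"yaw":0,"jaw":2},
    {"dx":2.9,"dy":3.6,"dz":0,"yaw":0,"jaw":2},
    {"dx":1.5,"dy":2.1,"dz":0,"yaw":0,"jaw":2},
    {"dx":0.5,"dy":0.8,"dz":0,"yaw":0,"jaw":2}
  ]
}}

```text
t: 10.38
tcp_pos: [582.6, 157.7, 212.6]
orientation: [[0.999, 0.05, -0.003], [0.05, -0.999, -0.001], [-0.003, 0.001, -1.0]]
contact_force: [0.2, 0.2, -2.3]
finger_gap: 0.29
grip_force: 49.9
```

Call:
{"api": "jog_arm", "payload": {
  "series": [
    {"dx":0,"dy":0,"dz":0,"yaw":0,"jaw":2},
    {"dx":0,"dy":0,"dz":0,"yaw":0,"jaw":2},
    {"dx":0,"dy":0,"dz":0,"yaw":0,"jaw":2}
  ]
}}

```text
t: 10.75
tcp_pos: [581.9, 160.6, 215.0]
orientation: [[0.999, 0.053, 0.0], [0.053, -0.999, 0.0], [0.0, -0.0, -1.0]]
contact_force: [0.3, -0.2, -0.8]
finger_gap: 0.29
grip_force: 49.9
```

```bash
python3 - <<'E'
from h import *
ims=[]
for n in ("scene","side"):
    c,P,d=cloud(n)
    print(n); near(P,c,(582,160),9,135,180); near(P,c,(582,160),18,120,130); near(P,c,(582,160),30,112,119); near(P,c,(582,160),60,14,30)
    T=np.linalg.inv(d["pose"]); q=T@[582.5,160,140,1]; f=192/np.tan(np.radians(d["fov_y"])/2)
    u,v=int(d["cx"]+f*q[0]/q[2]),int(d["cy"]+f*q[1]/q[2]); v=max(v,60); u=max(u,60)
    ims.append(cv2.resize(c[v-60:v+60,u-60:u+60],(400,400),interpolation=2))
save(np.hstack(ims),"tip.png"); go(582.5,160,200)
E
```

```text
scene
23 mean [584.9 158.3 166.1] lo [582.2 155.1 152. ] hi [587.8 161.3 179.2] circ [585.  158.3] 3.9 rect [array([584.4, 158.3]), array([6.6, 6.2]), np.float64(35.8)]
35 mean [584.6 157.4 125.9] lo [576.3 149.9 123. ] hi [592.8 165.5 128.1] circ [584. 157.] 9.1 rect [array([584.9, 157.4]), array([16.7, 16.3]), np.float64(75.4)]
180 mean [586.2 158.1 116.2] lo [561.9 134.9 113.1] hi [607.5 179.8 118.7] circ [583.8 156.3] 26.3 rect [array([584.6, 157.1]), array([50.6, 49.1]), np.float64(77.1)]
99 mean [580.7 171.   21.1] lo [542.9 117.7  14.9] hi [619.2 201.8  26.6] circ [583.1 159.4] 44.3 rect [array([586.9, 162.6]), array([77.4, 83.9]), np.float64(29.8)]
side
33 mean [581.3 161.2 164.8] lo [578.5 157.6 151. ] hi [584.9 164.  178.9] circ [580.8 160.5] 5.1 rect [array([580.2, 161. ]), array([8.1, 7.9]), np.float64(61.6)]
36 mean [582.7 160.6 123.2] lo [575.8 153.4 120.4] hi [589.7 167.5 124.9] circ [582.3 160.7] 9.2 rect [array([583. , 159.7]), array([14.5, 16.7]), np.float64(78.8)]
178 mean [581.8 161.5 114.2] lo [560.9 138.  112.3] hi [605.6 183.  116.9] circ [583.5 159.7] 26.6 rect [array([583.6, 161.3]), array([49.6, 49.8]), np.float64(11.5)]
164 mean [577.5 167.4  19.1] lo [539.4 120.1  14.5] hi [624.7 203.8  22.8] circ [582.8 162.2] 45.9 rect [array([580.6, 163.6]), array([86.4, 84.5]), np.float64(41.4)]
tcp [582.1 160.4 215.1] ang 3.02 d(cm) [0.04 0.04 1.51] yaw None t 10.85
```

View pics/tip.png

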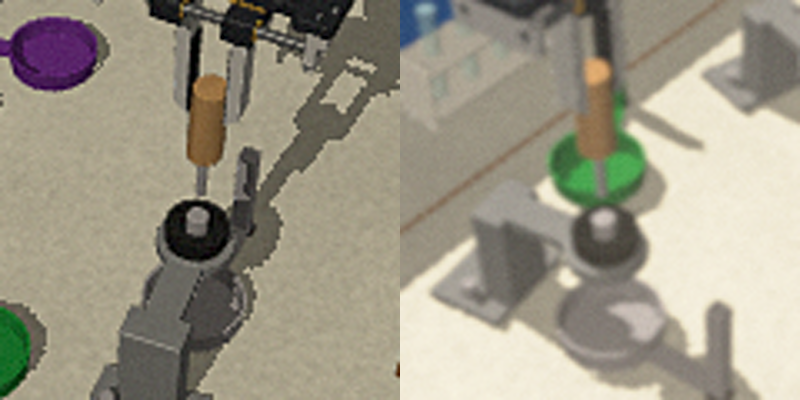

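The crops show the rod tip directly above the pin in both views (scene: rod (203,190) over pin (198,218); side: (600,190) over (603,220)), with the pan beneath. Pushing down slowly.

Call:
{"api": "jog_arm", "payload": {
  "series": [
    {"dx":0,"dy":0,"dz":1.0,"yaw":0,"jaw":2},
    {"dx":0,"dy":0,"dz":0.8,"yaw":0,"jaw":2},
    {"dx":0,"dy":0,"dz":0.4,"yaw":0,"jaw":2},
    {"dx":0,"dy":0,"dz":0.4,"yaw":0,"jaw":2},
    {"dx":0,"dy":0,"dz":0.4,"yaw":0,"jaw":2},
    {"dx":0,"dy":0,"dz":0.4,"yaw":0,"jaw":2},
    {"dx":0,"dy":0,"dz":0.4,"yaw":0,"jaw":2},
    {"dx":0,"dy":0,"dz":0.4,"yaw":0,"jaw":2}
  ]
}}

```text
t: 11.85
tcp_pos: [583.2, 160.0, 174.5]
orientation: [[0.999, 0.052, 0.003], [0.052, -0.999, 0.001], [0.003, -0.001, -1.0]]
contact_force: [0.0, -0.1, 8.8]
finger_gap: 0.29
grip_force: 49.9
```

Call:
{"api": "jog_arm", "payload": {
  "series": [
    {"dx":0,"dy":0,"dz":0.4,"yaw":0,"jaw":2},
    {"dx":0,"dy":0,"dz":0.4,"yaw":0,"jaw":2},
    {"dx":0,"dy":0,"dz":0.4,"yaw":0,"jaw":2},
    {"dx":0,"dy":0,"dz":0.4,"yaw":0,"jaw":2},
    {"dx":0,"dy":0,"dz":0.4,"yaw":0,"jaw":2},
    {"dx":0,"dy":0,"dz":0.4,"yaw":0,"jaw":2},
    {"dx":0,"dy":0,"dz":0.4,"yaw":0,"jaw":2},
    {"dx":0,"dy":0,"dz":0,"yaw":0,"jaw":2}
  ]
}}

```text
t: 12.85
tcp_pos: [582.2, 159.8, 144.5]
orientation: [[0.999, 0.052, -0.001], [0.052, -0.999, -0.0], [-0.001, 0.0, -1.0]]
contact_force: [0.3, 0.4, -0.7]
finger_gap: 0.291
grip_force: 49.9
```

```bash
python3 - <<'E'
from h import *
ims=[]
for n in ("scene","side"):
    c,P,d=cloud(n)
    print(n); near(P,c,(582,160),30,108,119); near(P,c,(582,160),60,14,30)
    T=np.linalg.inv(d["pose"]); q=T@[582.5,160,110,1]; f=192/np.tan(np.radians(d["fov_y"])/2)
    u,v=int(d["cx"]+f*q[0]/q[2]),int(d["cy"]+f*q[1]/q[2])
    ims.append(cv2.resize(c[v-60:v+60,u-60:u+60],(400,400),interpolation=2))
save(np.hstack(ims),"push.png"); go(582.5,160,136)
E
```

```text
scene
164 mean [591.8 160.5 115. ] lo [566.1 134.6 108.7] hi [608.3 181.  118.6] circ [584.5 157. ] 26.4 rect [array([587.6, 158.7]), array([44.9, 50.2]), np.float64(26.2)]
106 mean [582.  170.5  21.1] lo [543.1 116.9  14.7] hi [620.1 201.   27.2] circ [583.2 159.8] 44.3 rect [array([587.9, 162.9]), array([76.5, 84. ]), np.float64(27.2)]
side
170 mean [577.1 165.1 113.4] lo [558.2 138.7 108.9] hi [603.9 183.6 116.3] circ [583.2 160.6] 26.5 rect [array([581. , 160.8]), array([49.4, 45.8]), np.float64(43.9)]
194 mean [578.5 165.9  19.4] lo [539.7 120.1  14.4] hi [624.  204.2  25.7] circ [582.3 162.7] 45.5 rect [array([579.9, 164.1]), array([86.5, 85.4]), np.float64(43.1)]
tcp [582.4 159.9 145. ] ang 2.97 d(cm) [ 0.01 -0.01  0.9 ] yaw None t 12.95
```

View pics/push.png

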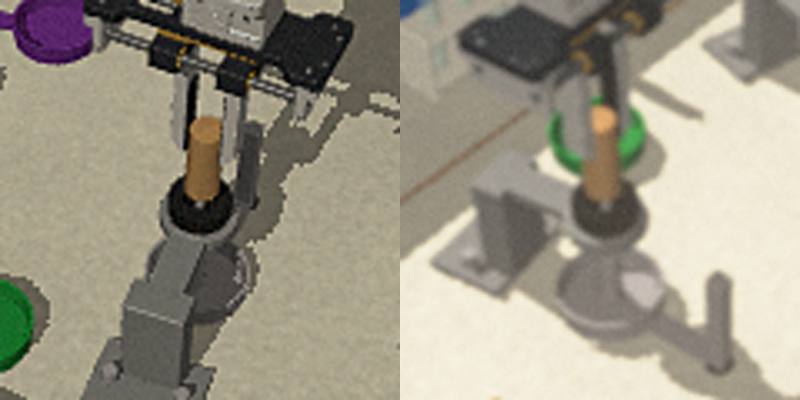

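The crops show the handle just above the stopper; the contact force is back to about 0, so the pin has gone. Lowering the last 9 mm.

Call:
{"api": "jog_arm", "payload": {
  "series": [
    {"dx":0,"dy":0,"dz":0.4,"yaw":0,"jaw":2},
    {"dx":0,"dy":0,"dz":0.2,"yaw":0,"jaw":2},
    {"dx":0,"dy":0,"dz":0.1,"yaw":0,"jaw":2},
    {"dx":0,"dy":0,"dz":0.1,"yaw":0,"jaw":2},
    {"dx":0,"dy":0,"dz":0.1,"yaw":0,"jaw":2},
    {"dx":0,"dy":0,"dz":0,"yaw":0,"jaw":2},
    {"dx":0,"dy":0,"dz":0,"yaw":0,"jaw":2}
  ]
}}

```text
t: 13.82
tcp_pos: [582.5, 159.9, 136.2]
orientation: [[0.999, 0.052, 0.0], [0.052, -0.999, 0.0], [0.0, -0.0, -1.0]]
contact_force: [-0.9, 0.1, 2.0]
finger_gap: 0.283
grip_force: 49.9
```

Call:
{"api": "jog_arm", "payload": {
  "series": [
    {"dx":0,"dy":0,"dz":0.1,"yaw":0,"jaw":2},
    {"dx":0,"dy":0,"dz":0,"yaw":0,"jaw":2}
  ]
}}

```text
t: 14.08
tcp_pos: [582.8, 159.8, 136.1]
orientation: [[0.999, 0.052, 0.002], [0.052, -0.999, 0.0], [0.002, -0.0, -1.0]]
contact_force: [-2.6, -0.7, 9.9]
finger_gap: 0.284
grip_force: 49.9
```

```bash
python3 - <<'E'
from h import *
ims=[]
for n in ("scene","side"):
    c,P,d=cloud(n)
    print(n); near(P,c,(582,160),20,178,192); near(P,c,(582,160),40,5,30)
    T=np.linalg.inv(d["pose"]); q=T@[582.5,160,90,1]; f=192/np.tan(np.radians(d["fov_y"])/2)
    u,v=int(d["cx"]+f*q[0]/q[2]),int(d["cy"]+f*q[1]/q[2])
    ims.append(cv2.resize(c[v-50:v+50,u-50:u+50],(400,400),interpolation=2))
save(np.hstack(ims),"seat.png"); print(env.read_state()["contact_force"])
E
```

```text
scene
99 mean [586.7 158.3 185.4] lo [573.1 143.7 179.4] hi [597.1 175.7 190.9] circ [583.4 160.4] 18.8 rect [array([584.6, 160.5]), array([34.5, 26.5]), np.float64(87.5)]
126 mean [570.9 174.4  10.1] lo [544.  157.9   5.1] hi [601.7 193.3  26.7] circ [580.9 159.9] 39.6 rect [array([569.8, 167. ]), array([77.1, 51.1]), np.float64(61.3)]
side
80 mean [579.3 156.5 184.2] lo [570.4 144.8 179.5] hi [591.4 175.8 190.1] circ [580.2 160. ] 18.5 rect [array([578.8, 160.4]), array([18.3, 35.3]), np.float64(17.2)]
110 mean [586.6 146.4  13.9] lo [558.9 120.9   5.2] hi [621.1 174.9  26.8] circ [582.  160.1] 39.9 rect [array([587. , 153.8]), array([67.7, 67.7]), np.float64(82.7)]
[-1.76098047 -1.22673977 10.15494358]
```

View pics/seat.png

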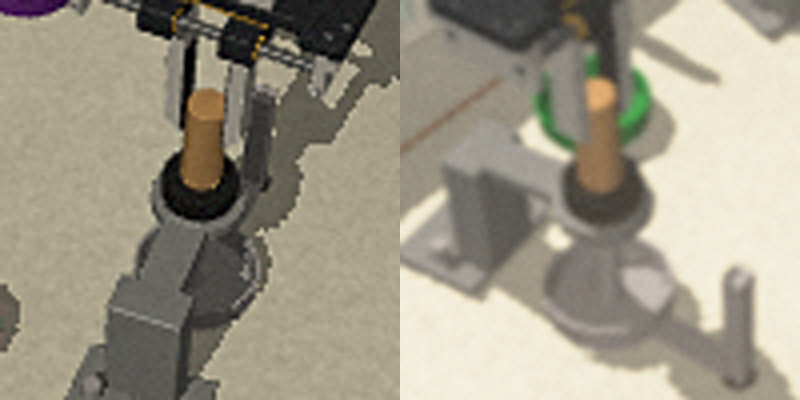

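The handle sits on the stopper (10 N), and the side crop shows something vertical in the pan at (605,270), likely the pin. Releasing and rising.

Call:
{"api": "jog_arm", "payload": {
  "series": [
    {"dx":0,"dy":0,"dz":-0.1,"yaw":0,"jaw":2},
    {"dx":0,"dy":0,"dz":0,"yaw":0,"jaw":5},
    {"dx":0,"dy":0,"dz":0,"yaw":0,"jaw":5},
    {"dx":0,"dy":0,"dz":0,"yaw":0,"jaw":5},
    {"dx":0,"dy":0,"dz":0,"yaw":0,"jaw":5},
    {"dx":0,"dy":0,"dz":-2,"yaw":0,"jaw":5},
    {"dx":0,"dy":0,"dz":-3,"yaw":0,"jaw":5},
    {"dx":0,"dy":0,"dz":-3,"yaw":0,"jaw":5},
    {"dx":0,"dy":0,"dz":-3,"yaw":0,"jaw":5},
    {"dx":-3,"dy":0,"dz":-1,"yaw":0,"jaw":5},
    {"dx":-3,"dy":0,"dz":0,"yaw":0,"jaw":5},
    {"dx":0,"dy":0,"dz":0,"yaw":0,"jaw":5}
  ]
}}

```text
t: 15.68
tcp_pos: [521.6, 156.9, 256.7]
orientation: [[0.999, 0.052, 0.001], [0.052, -0.999, 0.0], [0.001, -0.0, -1.0]]
contact_force: [0.6, -0.3, -0.4]
finger_gap: 0.53
grip_force: 0.0
```

```bash
python3 - <<'E'
from h import *
ims=[]
for n in ("scene","side"):
    c,P,d=cloud(n)
    print(n); near(P,c,(582,160),20,178,192); near(P,c,(582,160),20,125,140); near(P,c,(582,160),60,14,30); near(P,c,(582,160),33,27,62)
    T=np.linalg.inv(d["pose"]); q=T@[582.5,160,90,1]; f=192/np.tan(np.radians(d["fov_y"])/2)
    u,v=int(d["cx"]+f*q[0]/q[2]),int(d["cy"]+f*q[1]/q[2])
    ims.append(cv2.resize(c[v-50:v+50,u-50:u+50],(400,400),interpolation=2))
save(np.hstack(ims),"end.png")
E
```

```text
scene
90 mean [585.5 158.3 185.5] lo [572.3 146.2 179.1] hi [596.7 170.  188.8] circ [583.3 158. ] 14.9 rect [array([584.6, 157.1]), array([26.5, 26. ]), np.float64(34.0)]
40 mean [591.9 161.1 132.5] lo [582.2 145.1 126.1] hi [597.4 170.5 138.8] circ [584.  156.8] 14.3 rect [array([590.3, 157.5]), array([14.7, 28.5]), np.float64(6.4)]
114 mean [582.3 170.4  20.6] lo [542.7 117.3  14.6] hi [620.1 201.6  26.1] circ [584.  159.2] 44.9 rect [array([586.8, 162.2]), array([77.4, 83.9]), np.float64(27.1)]
11 mean [586.5 164.2  38.7] lo [582.1 161.3  28.3] hi [590.9 165.6  53.4] circ [586.5 163. ] 4.9 rect [array([586.9, 163.9]), array([2.6, 9.9]), np.float64(66.3)]
side
81 mean [581.1 161.7 183.5] lo [569.6 149.  178.8] hi [594.9 172.1 186.1] circ [583.3 161.6] 14.7 rect [array([582., 161.]), array([23.9, 27.5]), np.float64(41.4)]
53 mean [575.9 167.1 132.8] lo [569.2 154.2 125.7] hi [589.2 174.2 139.8] circ [580.1 161.6] 14.0 rect [array([576.6, 164.3]), array([27.3, 15.2]), np.float64(53.0)]
193 mean [578.7 166.   19.5] lo [539.9 119.9  14.4] hi [623.5 204.2  27.3] circ [580.5 160.8] 45.8 rect [array([580.3, 163.4]), array([86.4, 83.8]), np.float64(45.2)]
58 mean [579.9 163.5  41.9] lo [575.1 156.2  27.4] hi [588.8 168.1  54.8] circ [582.5 161.6] 8.6 rect [array([580.6, 163.6]), array([16.7,  9.3]), np.float64(44.1)]
```

View pics/end.png

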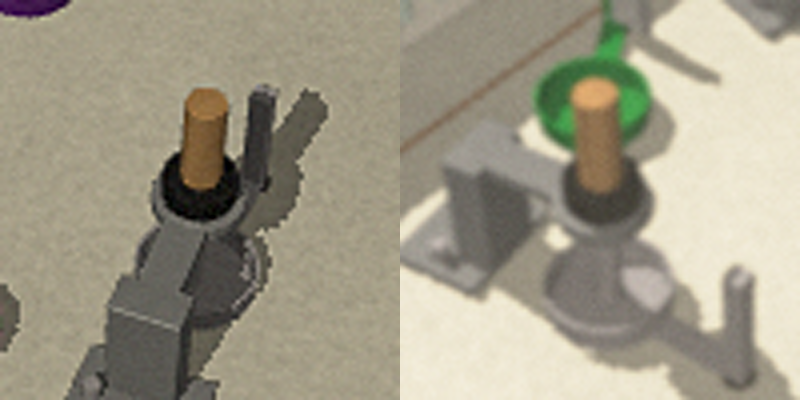

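The punch is upright on the stopper with its top at about 185. The pin stands in the centre of the pan, topping out at about 54, and the pan is centred under the bore. Handing in.

```bash
python3 -c "
from bench import env
print(env.job_done())"
```

```text
the job is handed in; nothing more can be done
None
```

The job is handed in (no verdict was returned): the final pictures show the pan centred under the bore, the pin standing in it, the punch upright with its handle on the stopper, and the gripper clear.

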